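# Seat a template in the cutting jig and hold the width stop at its third click

### The arm

A 6-joint arm with a two-finger parallel gripper is mounted at the origin on the work surface. World frame = base frame: x ahead of the robot, y to its left, z up, the work surface at z = 0. Lengths are in m, angles in rad, forces in N, time in s.
With the tool pointing down it reaches from about 0.3 to 0.825 m from the base axis. Payload 5.4 kg.
Tool frame: the origin (TCP) lies at the very end of the fingers, on their centre line; the grasp point (between the pads) lies 19 mm behind it; z points along the fingers, y is the line along which they close (so a half turn about z gives the same grasp; the last joint's range is limited). The gripper opens to 92 mm and grips with 3 to 60 N. Pads are 20 mm wide; open, the fingers measure 128 mm over their backs; the gripper's body (75 mm by 189 mm) begins 69 mm behind the grasp point.
Start: joints at [-0.21, 0.158, 1.597, -0, 1.386, -0.21], TCP at [0.575, -0, 0.215] pointing down, gripper open.
Joint ranges: [-2.91, 2.91], [-0.94, 2.29], [0.18, 2.7], [-1.29, 4.43], [0.17, 2.64], [-3, 3]. Speed limits (rad/s): [2.57, 2.57, 3.14, 3.14, 3.14, 3.14].

### API

Orientations are given as a rotation vector (axis times angle).
In Python, from workcell import bot gives the robot as it stands. Calls block until the motion is done:
- bot.goto(position, orientation): joint-space move of the TCP to a pose.
- bot.line_to(position, rot=None, max_speed=0.15): straight line of the TCP; rot=None keeps the orientation; max_speed is the mean speed in m/s.
- bot.set_joints(angles): joint-space move.
- bot.set_gripper(opening, newtons=None): opening from 0.0 (shut) to 1.0 (fully open); newtons is the grip in N (None keeps the last); returns when the fingers have stopped.
- bot.hold(seconds).
- bot.inverse_kinematics(position, orientation): joint angles nearest the present ones, or None.
- bot.read_camera(name): name is "scene" or "side" or "wrist"; returns a dict with "pixels" (400x640x3 uint8, blue, green, red), "fx", "fy", "cx", "cy" (pixels), "R" (3x3) and "t" (3): a world point X has camera coordinates R X + t. Camera axes: x right, y down, z forward; pixel columns grow to the right and rows downward; lengths in m; the calibration is good to about 2 mm. The wrist camera is an equidistant fisheye: a pixel r from the principal point sees the ray r / f radians off the axis. A picture is of the moment at which its call begins. There is no depth.
A pose or a line that the arm cannot do raises bot.MotionError and nothing moves.
- bot.job_done(): hands the job in; it is judged then, once.
Readings, each from a call of its own:
- bot.current_clock(): time.
- bot.current_joints(): joint angles.
- bot.current_joint_vel(): joint speeds.
- bot.current_effort(): joint torques, N m.
- bot.current_ee_pos(): TCP position.
- bot.current_tool_rot(): TCP orientation.
- bot.current_contact_force(): force on the tool from outside, world axes, zero at the start.
- bot.current_ft_torque(): the same for the moment, N m.
- bot.current_opening(): opening from 0.0 (shut) to 1.0 (fully open).
- bot.current_grip_force(): force on a finger pad.
Only numpy, scipy, OpenCV 4.12 (cv2) and the standard library are available. Lean on these libraries where they do the work, as an engineer would, in place of code of your own. Each camera call takes 0.05 s, during which the arm holds its last target. There are 200 camera calls.

### The job

Push the loose plywood template that lies on the cutting jig fully home into the corner of the jig's two fences, square and flush against both. Then take the bar knob of the jig's spring-return width stop, turn it clockwise (seen from above) from its rest, counting the clicks, to the third stop without running past it, and finish while still holding it steady there, because it springs back when let go. The template must stay home, and the other things on the table are to be left where they are.

Things in the scene. Friction and masses are not known exactly. Their poses are not given: they have to be found in the camera images.
- template_center (a point): Centre (half-way up) of the loose plywood template: a rectangular plate 120 mm (its x) by 90 mm (its y) by 20 mm thick, three dark lines across its top, about 0.13 kg, lying flat on the jig board. It starts 15 to 65 mm short of each fence and up to 15 degrees askew; its x and y axes point roughly as the jig's.
- template_corner (a point): The bottom far-left corner of the template (its +x, +y corner), 60 mm along its x and 45 mm along its y from its centre. It must come to the fence corner.
- jig: The fixed cutting jig: a grey board 270 mm (x) by 400 mm (y), 12 mm thick, flat on the table, with two aluminium fences that stand 28 mm above it. Origin: centre of the board's underside. x points away from the robot, y left.
- fence_corner (a point): Inner corner where the two fences meet, on the board's top face (12 mm above the table). Axes are the jig's: x points into the far fence, which runs from here 200 mm towards -y; y points into the left fence, which runs from here 210 mm towards -x. The board's centre is 100 mm towards -x and 150 mm towards -y.
- knob_grip (a point): On the knob's vertical axis, half-way up its black upright bar, 15 mm under the bar's top. The bar is 52 mm long (this point's x), 14 mm thick (y), 34 mm tall, with a white line on top at its pointer end (-x), on a 44 mm hub (top 19 mm under this point) and a 60 mm disc. Axes turn with the knob; at rest the bar lies along the jig's x, askew by up to 20 degrees.
- stop_head: The fixed grey housing under the knob, 90 x 90 mm, 28 mm high, on the right part of the jig board. Origin: centre of its underside, on the knob's axis. White pips on its top, in an arc round the pointer end, mark the rest position (first pip) and the stops 1 to 5 clockwise from it.
- index_knob (a joint): Turn of the knob in rad: 0 at rest, growing clockwise from above. Stops every 24 degrees (0.419 rad): the first at 0.419, the third at 1.257, the last at 2.094. A return spring (0.09 to 0.14 N m) runs it back to zero if let go; the clicks add to it up to 0.08 N m before, and take off up to 0.08 N m after, the half-way point between two stops.
- spool: Bystander: small thread spool, 26 mm across, 28 mm tall, standing on the jig board between template and knob, near the board's far edge. Origin at its underside.
- offcut: Bystander: small plywood offcut 70 x 35 x 20 mm on the table left of the jig. Origin at its underside.
- weight: Bystander: green pattern weight, 100 x 60 x 12 mm plate with a steel loop 54 mm high, on the table right of the jig. Origin at its underside.
- pin_jar: Bystander: clear jar with metal cap, 56 mm across, 60 mm tall, on the table beyond the jig. Origin at its underside.
- screwdriver: Bystander: screwdriver lying on the table right of the jig.
- cone_a: Bystander: orange thread cone, 62 mm across at the foot, 97 mm tall, on the table left of the jig or beyond it on the left. Origin at its underside.
- cone_b: Bystander: blue-grey thread cone of the same size, in the other of those two places. Origin at its underside.
There are look-alikes about, which are no part of the job. Of the things that look like the part that bears template_center, the smallest one is meant.

How it is judged:
By the outcome, as a careful person would: the job done as asked, in the order asked, and still so for the second after the job is handed in, while the arm keeps its last pose, push and grip.
It also fails if it takes over 72 s, if anything falls off the work surface, if the arm or the gripper's body presses on something with over 40 N, if the wrist force passes 120 N, or if a joint passes its speed limit or range.

## Working session

There is one attempt and no reset: what is moved stays moved. The work goes in short steps, each a Python script; the robot and the scene stay as the last script left them, time stands still between calls to the robot, and variables do not carry over. Pictures are saved under pics/ and viewed, at most 10 in all, crops included, and the job is handed in when it is done.

```bash
mkdir -p pics; ls; python3 - <<'E'
from workcell import bot
import cv2,numpy as np,pickle
d={}
for n in("scene","side","wrist"):
    c=bot.read_camera(n); d[n]=c; cv2.imwrite(f"pics/{n}0.png",c["pixels"])
    print(n,c["fx"],c["cx"],c["cy"],(-c["R"].T@c["t"]).round(3),c["R"][2].round(2))
pickle.dump(d,open("c0.pkl","wb"))
print(bot.current_clock(),bot.current_tool_rot())
E
```

```text
pics
scene 493.41938098439346 304.6895637348514 204.77387335681837 [1.341 0.311 1.214] [-0.57 -0.16 -0.81]
side 438.497607929757 324.74527498045165 198.72314824022467 [ 0.372 -0.619  0.771] [ 0.15  0.7  -0.7 ]
wrist 309.70691628693146 325.47173318628126 196.32864867345236 [0.575 0.075 0.384] [-0.   -0.27 -0.96]
0.15 [-2.22056574e+00 -2.22062336e+00  1.23240716e-03]
```

View pics/scene0.png

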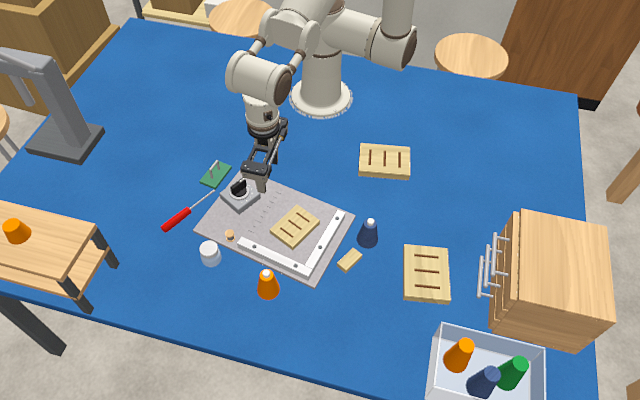

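View pics/side0.png

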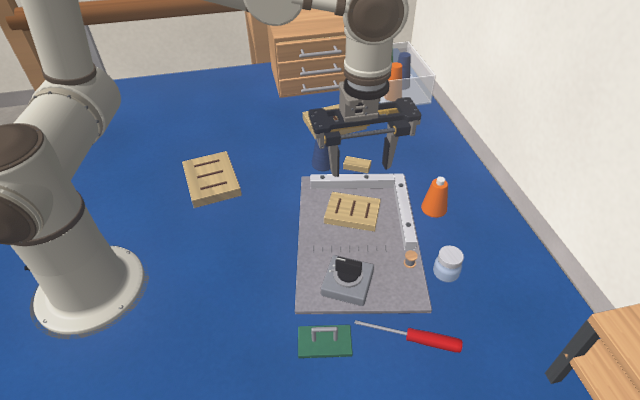

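View pics/wrist0.png

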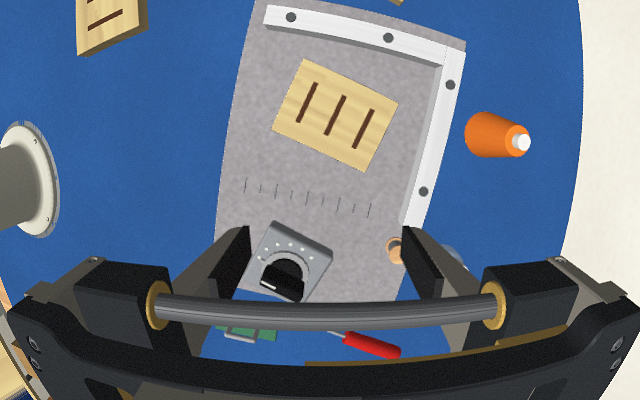

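Wrist view: template candidates are the plates at scene (295,226), on the jig, and at scene (385,160) and (427,272), which are larger and lie on the table. The one on the jig (wrist (335,115)) is the smallest and fits. The fence corner is near wrist (445,65), the knob near (280,270) and the spool at (395,248). I'll confirm in a crop and measure.

```bash
cat > h.py <<'E'
import numpy as np,cv2
def ray(c,p,wrist):
    p=np.atleast_2d(np.asarray(p,float)); u=(p[:,0]-c["cx"])/c["fx"]; v=(p[:,1]-c["cy"])/c["fy"]
    if wrist:
        r=np.hypot(u,v)+1e-12; d=np.c_[np.sin(r)*u/r,np.sin(r)*v/r,np.cos(r)]
    else: d=np.c_[u,v,np.ones(len(u))]
    return -c["R"].T@c["t"], d@c["R"]
def plane(c,p,z,wrist=True):
    o,d=ray(c,p,wrist); s=(z-o[2])/d[:,2]; return (o+s[:,None]*d)[:,:2]
def wood(c,seed):
    hsv=cv2.cvtColor(c["pixels"],cv2.COLOR_BGR2HSV)
    m=cv2.inRange(hsv,(10,40,120),(32,200,255)); m=cv2.morphologyEx(m,cv2.MORPH_CLOSE,np.ones((9,9)))
    for k in cv2.findContours(m,cv2.RETR_EXTERNAL,cv2.CHAIN_APPROX_NONE)[0]:
        if cv2.pointPolygonTest(k,seed,False)>=0: return k[:,0]
def rect(xy):
    (cx,cy),(w,h),a=cv2.minAreaRect((xy*1000).astype(np.float32)); return np.round([cx,cy,w,h,a],1)
E
python3 - <<'E'
import pickle,cv2,numpy as np
from h import *
d=pickle.load(open("c0.pkl","rb"))
for n,s in(("wrist",(320,105)),("scene",(287,232)),("side",(345,203))):
    k=wood(d[n],s)
    if k is None: print(n,None);continue
    print(n,rect(plane(d[n],k,.032,n=="wrist")))
for n,s in (("scene",(375,172)),("scene",(412,262))):
    k=wood(d[n],s)
    if k is not None: print("decoy",rect(plane(d[n],k,.025,False)))
c=d["wrist"]["pixels"][0:310,220:480]
cv2.imwrite("pics/crop1.png",cv2.resize(c,None,fx=1.9,fy=1.9,interpolation=cv2.INTER_CUBIC))
E
```

```text
wrist [585.   72.6  90.6 120.5  64.9]
scene [589.   74.   96.3 127.5  64.9]
side [580.8  64.9 106.8 121.1  64.8]
decoy [266.8 277.9 141.  160.3   9.1]
decoy [635.1 458.3 172.6 122.5   8.8]
```

View pics/crop1.png

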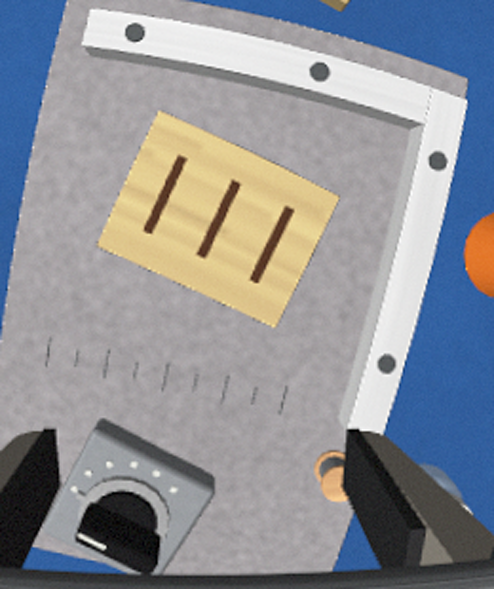

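Crop: template corners at about (160,112), (340,198), (275,327), (97,246). It measures 120.5 x 90.6 mm, so it is the right one. The fence inner top edges run (85,46)-(425,120) and (425,120)-(350,425); the knob has its pointer lower left at (90,543), and the pips arc over it.

```bash
cat > m.py <<'E'
from h import *
def fence(c,yaw0):
    hsv=cv2.cvtColor(c["pixels"],cv2.COLOR_BGR2HSV)
    m=cv2.inRange(hsv,(0,0,205),(180,30,255)); m=cv2.morphologyEx(m,cv2.MORPH_OPEN,np.ones((3,3)))
    n,l,st,_=cv2.connectedComponentsWithStats(m); 
    ids=[i for i in range(1,n) if st[i,4]>400 and 250<st[i,0]+st[i,2]/2<480]
    v,u=np.nonzero(np.isin(l,ids)); W=plane(c,np.c_[u,v],.040)*1000
    return W,[st[i] for i in ids]
E
python3 - <<'E'
import pickle
from m import *
d=pickle.load(open("c0.pkl","rb")); c=d["wrist"]
W,s=fence(c,0); print(s)
# edge points: rough corner
P=lambda x,y:plane(c,[[220+x/1.9,y/1.9]],.04)[0]*1000
C,A,B=P(424,120),P(85,46),P(352,425)
print(C,A,B,np.degrees(np.arctan2(*(C-A)[::-1])),np.degrees(np.arctan2(*(C-B)[::-1]))-90)
a=np.arctan2(*(C-A)[::-1])
for _ in range(3):
    R=np.array([[np.cos(a),np.sin(a)],[-np.sin(a),np.cos(a)]]); L=(W-C)@R.T
    def edge(t,v,bins):
        T=[];V=[]
        for b in bins:
            q=v[(t>b)&(t<b+5)&(v>-12)&(v<20)]
            if len(q)>4:T.append(b+2.5);V.append(q.min())
        return np.polyfit(T,V,1),np.round(V,1)
    l,lv=edge(L[:,0],L[:,1],range(-165,-15,5)); f,fv=edge(L[:,1],L[:,0],range(-170,-15,5))
    print("left",l,"far",f,np.degrees(a)); a+=(np.arctan(l[0])-np.arctan(f[0]))/2
print(lv,fv)
R=np.array([[np.cos(a),np.sin(a)],[-np.sin(a),np.cos(a)]])
print("corner",C+R.T@[f[1],l[1]],"yaw",np.degrees(a))
# knob: white line & board z top: bar top z; pips
pips=[(88,473),(110,464),(135,464),(158,472),(173,490)]
hz=.012+.028
print("pips",np.round([P(*p) for p in pips],1))
E
```

```text
[array([ 264,    5,  201,  223, 6864], dtype=int32)]
[709.79048754 138.08801093] [507.247659  178.7139324] [671.89521316 -54.74782778] -11.3418499410749 -11.117848398202142
left [-0.01330543 -1.66289001] far [0.01399725 0.37027068] -11.3418499410749
left [ 5.13819750e-04 -1.65187689e+00] far [2.57157014e-04 3.66745383e-01] -12.12396550613787
left [ 3.83898268e-04 -1.65198186e+00] far [0.00038633 0.36677884] -12.116612661508704
[-1.8 -1.9 -1.8 -1.4 -1.7 -1.7 -1.7 -1.7 -1.9 -1.8 -1.6 -1.8 -1.6 -1.6
 -1.4 -1.7 -1.7 -1.9 -1.6 -1.5 -1.7 -1.9 -1.8 -1.6 -1.9 -1.7 -1.4 -2.
 -1.7 -1.4] [ 0.1  0.   0.9  0.7  0.6  0.4  0.3  0.2  0.1  0.   0.2  0.1  0.1  0.
  0.3  0.3  0.3  0.3  0.4  0.7  0.8 -0.1  0.3  0.1  0.5  0.6  0.2  0.3
  0.7  0.4  0.1]
corner [709.80233898 136.39584358] yaw -12.11668246785391
pips [[501.7 -88.1]
 [516.7 -81.3]
 [533.  -81.1]
 [547.7 -86.6]
 [557.2 -99.6]]
```

Fence corner at (710,136) with jig yaw -12.1°. The template is at jig-frame (-109,-89) mm from the corner and 13° askew, which is within the stated ranges. I'll push with two partly closed fingers: +x first, then +y.

```bash
cat > r.py <<'E'
from workcell import bot
import numpy as np
from scipy.spatial.transform import Rotation as Ro
C=np.array([.7098,.1364]); YAW=np.radians(-12.1)
J=np.array([[np.cos(YAW),-np.sin(YAW)],[np.sin(YAW),np.cos(YAW)]])
def w(x,y,z): return np.r_[C+J@[x/1000,y/1000],z]
def jigxy(p): return (J.T@(np.asarray(p)[:2]-C))*1000
def rot(th): # tool down, tool y along world angle th (rad)
    ty=np.array([np.cos(th),np.sin(th),0]);tz=np.array([0,0,-1.]);tx=np.cross(ty,tz)
    return Ro.from_matrix(np.c_[tx,ty,tz]).as_rotvec()
def fj(): return J.T@np.asarray(bot.current_contact_force())[:2]
def press(x,y,dx,dy,z,R,stop,n):
    for i in range(n):
        x+=dx;y+=dy; bot.line_to(w(x,y,z),R,max_speed=.03)
        f=-fj()@np.sign([dx,dy])
        if f>stop: break
    print("press end",x,y,"f",fj().round(1),"ee",jigxy(bot.current_ee_pos()).round(1),"t",bot.current_clock())
    return x,y
E
python3 - <<'E'
from r import *
th0=np.radians(-25.1)+np.pi/2
for k in (0,np.pi):
    q=bot.inverse_kinematics(w(-190,-72,.1),rot(th0+k)); print(k,None if q is None else np.round(q,2))
for k in (0,np.pi):
    q=bot.inverse_kinematics(w(-60,-160,.1),rot(YAW+k)); print(k,None if q is None else np.round(q,2))
E
```

```text
0 [-0.03  0.14  1.86 -0.    1.14 -1.16]
3.141592653589793 [-0.03  0.14  1.86 -0.    1.14  1.98]
0 [-0.21  0.37  1.57 -0.    1.19  0.  ]
3.141592653589793 None
```

```bash
python3 - <<'E'
from r import *
z=.018
th0=np.radians(-25.1)+np.pi/2; th1=YAW+np.pi/2
bot.set_gripper(.43)
bot.goto(w(-200,-67,.09),rot(th0)); bot.line_to(w(-200,-67,z),max_speed=.12)
print(bot.current_clock(),bot.current_contact_force(),jigxy(bot.current_ee_pos()))
bot.line_to(w(-178,-72.5,z),max_speed=.05); print(fj())
bot.line_to(w(-140,-86,z),rot(th1),max_speed=.03); print(fj(),bot.current_clock())
x,y=press(-140,-86,1,0,z,rot(th1),5,16)
E
```

```text
2.675 [0.43193442 0.62928756 0.42155703] [-199.11030711  -66.97143012]
[ 0.06998819 -1.22300893]
[ 0.33799433 -0.1675628 ] 4.7667
press end -130 -86 f [-5.8 -0.4] ee [-130.8  -86. ] t 7.2667
```

```bash
python3 - <<'E'
from r import *
import cv2
from h import *
z=.018; R=rot(YAW)
bot.line_to(w(-140,-86,z),max_speed=.1); bot.line_to(w(-140,-86,.12),max_speed=.2)
bot.goto(w(-62,-170,.11),R); bot.line_to(w(-62,-170,z),max_speed=.12)
bot.line_to(w(-62,-108,z),max_speed=.04); print(fj(),bot.current_clock())
x,y=press(-62,-108,0,1,z,R,6,16)
bot.line_to(w(-62,y-12,z),max_speed=.1); bot.line_to(w(-62,y-12,.12),max_speed=.2)
# second nudge along x
R=rot(YAW+np.pi/2)
bot.goto(w(-150,-45,.1),R); bot.line_to(w(-150,-45,z),max_speed=.12)
bot.line_to(w(-134,-45,z),max_speed=.05)
press(-134,-45,1,0,z,R,6,8)
bot.line_to(w(-145,-45,z),max_speed=.1); bot.line_to(w(-145,-45,.12),max_speed=.2)
bot.goto(w(-90,-150,.2),rot(YAW))
c=bot.read_camera("wrist"); cv2.imwrite("pics/w1.png",c["pixels"])
import pickle; pickle.dump(c,open("c1.pkl","wb")); print(bot.current_clock())
E
```

```text
[-0.02171092  0.1005667 ] 12.0667
press end -62 -99 f [-0.6 -8.9] ee [ -62.  -100.5] t 14.3167
press end -129 -45 f [-6.9 -0. ] ee [-130.7  -45. ] t 19.0833
21.3417
```

View pics/w1.png

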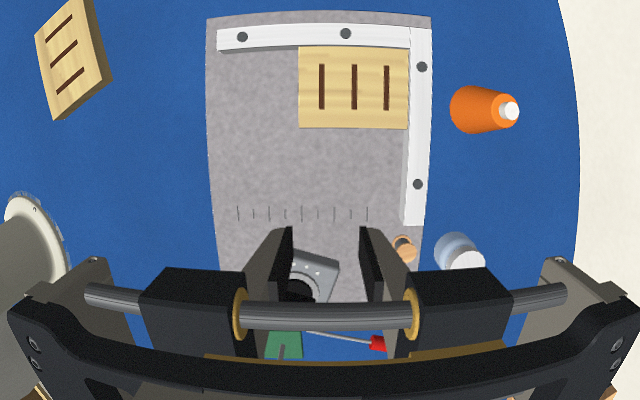

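The template at (298-408, 46-128) looks tight in the fence corner, against both white fences. Next I check that numerically and look at the knob from close by.

```bash
python3 - <<'E'
from r import *
from h import *
import pickle
c=pickle.load(open("c1.pkl","rb"))
r=rect(plane(c,wood(c,(340,70)),.032)); print(r,jigxy(r[:2]/1000))
bot.goto(np.r_[.51,-.20,.2],rot(YAW)); c=bot.read_camera("wrist"); pickle.dump(c,open("c2.pkl","wb"))
p=c["pixels"]; print(bot.current_clock())
cv2.imwrite("pics/w2.png",cv2.resize(p[0:240,200:460],None,fx=2.4,fy=2.4,interpolation=cv2.INTER_CUBIC))
E
```

```text
[641.7 104.4  90.1 120.2  77.8] [-59.87924441 -45.56408771]
22.2833
```

View pics/w2.png

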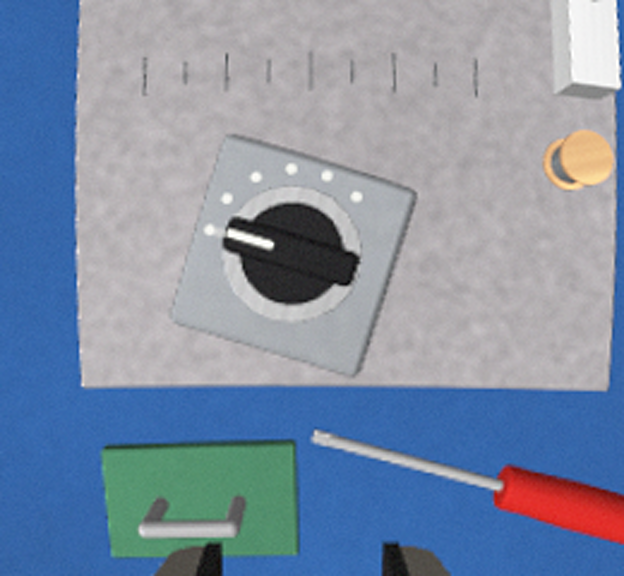

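Numerically the template is home: centre (-59.9,-45.6) mm, yaw -12.2°. The crop shows six pips: rest (209,230), then 1 (227,198), 2 (256,177), 3 (291,168), 4 (327,175), 5 (357,196). The bar runs from (226,235) to (358,268), with its pointer at the rest pip.

```bash
python3 - <<'E'
from r import *
from h import *
import pickle
from scipy.optimize import least_squares
c=pickle.load(open("c2.pkl","rb"))
F=lambda p:np.array(p,float)/2.4+[200,0]
pips=plane(c,F([(209,230),(227,198),(256,177),(291,168),(327,175),(357,196)]),.040)*1000
s=least_squares(lambda q:np.hypot(*(pips-q[:2]).T)-q[2],[525,-115,38]); print(s.x,np.round(s.fun,2))
a=np.degrees(np.unwrap(np.arctan2(*(pips-s.x[:2]).T[::-1]))); print("pip angles",a.round(1),np.diff(a).round(1))
h=plane(c,F([(209,230)]),.04)
hsv=cv2.cvtColor(c["pixels"],cv2.COLOR_BGR2HSV)
for z in(.06,.07,.08,.09):
    e=plane(c,F([(226,235),(358,268)]),z)*1000
    print(z,"barlen",np.hypot(*(e[1]-e[0])).round(1),"mid",e.mean(0).round(1),"ang pointer",np.degrees(np.arctan2(*(e[0]-e[1])[::-1])).round(1))
d=pickle.load(open("c0.pkl","rb"))["side"]
o=-d["R"].T@d["t"]
for z in (.05,.06,.07,.08,.09):
    q=d["R"]@np.r_[s.x[:2]/1000,z]+d["t"]; print(z,(q[:2]/q[2]*d["fx"]+[d["cx"],d["cy"]]).round(1))
cv2.imwrite("pics/s1.png",cv2.resize(d["pixels"][235:315,310:390],None,fx=6,fy=6,interpolation=cv2.INTER_CUBIC))
E
```

```text
[ 524.89096365 -118.00105377   38.5711804 ] [ 0.05  0.01 -0.21  0.18  0.05 -0.07]
pip angles [150.8 126.4 102.8  79.1  55.2  31.1] [-24.4 -23.6 -23.7 -23.9 -24.1]
0.06 barlen 56.3 mid [ 525. -117.] ang pointer 153.6
0.07 barlen 54.5 mid [ 525.  -117.2] ang pointer 153.6
0.08 barlen 52.7 mid [ 525.1 -117.5] ang pointer 153.6
0.09 barlen 50.9 mid [ 525.1 -117.8] ang pointer 153.6
0.05 [348.7 272.5]
0.06 [348.9 269.5]
0.07 [349.  266.5]
0.08 [349.2 263.4]
0.09 [349.3 260.2]
```

View pics/s1.png

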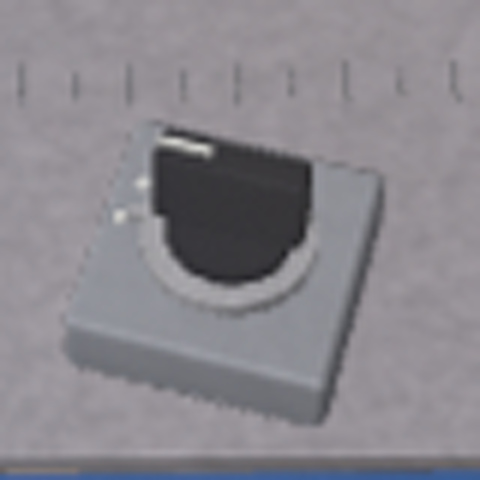

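Bar top centre is at about (349,262) in the side view, so the top is at z≈0.085 and the hub top at about 0.051. The axis is (524.9,-118), the rest pointer is at about 151-152°, and the third stop's pip is at 79°. I'll grip with the fingertips 6 mm above the hub.

```bash
python3 - <<'E'
from r import *
import cv2,pickle
K=np.array([.5249,-.1178,.058]); a0=151.5
th=lambda p:rot(np.radians(p-90))
bot.set_gripper(.5)
up=K+[0,0,.06]
bot.goto(up,th(a0)); bot.line_to(K,max_speed=.08)
print("f down",np.round(bot.current_contact_force(),2))
bot.set_gripper(0,45)
print("gap mm",bot.current_opening()*92,bot.current_grip_force(),np.round(bot.current_contact_force(),2),np.round(bot.current_ft_torque(),3),bot.current_clock())
c=bot.read_camera("wrist"); cv2.imwrite("pics/w3.png",c["pixels"])
for p in np.arange(a0-4,90,-4):
    bot.line_to(K,th(p),max_speed=.05)
    print(p,"tz",round(bot.current_ft_torque()[2],3),"f",np.round(bot.current_contact_force(),1),round(bot.current_clock(),2))
E
```

```text
f down [ 0.71 -0.6   0.13]
gap mm 13.651021696855429 44.97536480426788 [-0.88 -0.24  1.51] [-0.054  0.079 -0.431] 25.125
147.5 tz 0.178 f [-0.3 -0.6  3. ] 25.43
143.5 tz 0.202 f [-2.4 -2.5  2.7] 25.68
139.5 tz 0.107 f [-2.7 -2.8  3.4] 25.93
135.5 tz 0.054 f [-3.7 -5.   3.7] 26.18
131.5 tz 0.056 f [-4.2 -3.6  5.6] 26.43
127.5 tz 0.108 f [-4.3 -4.9  5. ] 26.68
123.5 tz 0.154 f [-4.6 -4.4  5.2] 26.93
119.5 tz 0.194 f [-5.5 -4.9  3.7] 27.18
115.5 tz 0.172 f [-5.6 -5.   5.6] 27.43
111.5 tz 0.038 f [-6.1 -4.2  5.7] 27.68
107.5 tz 0.035 f [-6.8 -4.9  6.5] 27.93
103.5 tz 0.081 f [-7.2 -4.8  6.8] 28.18
99.5 tz 0.183 f [-8.1 -4.9  7.2] 28.43
95.5 tz 0.138 f [-6.8 -5.5  7. ] 28.68
91.5 tz 0.127 f [-7.7 -5.7  7.7] 28.93
```

The torque shows two clicks at the expected angles, with minima near 133° and 109°. I'll step finely through the third click to 79°.

```bash
python3 - <<'E'
from r import *
import cv2,pickle
K=np.array([.5249,-.1178,.058])
th=lambda p:rot(np.radians(p-90))
for p in (89,87,85,83,81,79):
    bot.line_to(K,th(p),max_speed=.05)
    print(p,"tz",round(bot.current_ft_torque()[2],3),"f",np.round(bot.current_contact_force(),1),round(bot.current_clock(),2))
bot.hold(.5)
Rm=Ro.from_rotvec(bot.current_tool_rot()).as_matrix(); print("tool y+90",np.degrees(np.arctan2(Rm[1,1],Rm[0,1]))+90,bot.current_opening()*92,np.round(bot.current_ft_torque(),3))
c=bot.read_camera("wrist");pickle.dump(c,open("c4.pkl","wb"))
cv2.imwrite("pics/w4.png",cv2.resize(c["pixels"][0:340,180:480],None,fx=1.75,fy=1.75,interpolation=cv2.INTER_CUBIC))
d=bot.read_camera("scene"); cv2.imwrite("pics/sc4.png",cv2.resize(d["pixels"][140:310,180:400],None,fx=3.4,fy=3.4,interpolation=cv2.INTER_CUBIC))
from h import *
k=wood(c,(330,20)); print(k is not None)
E
```

```text
89 tz 0.102 f [-8.6 -5.9  7.6] 29.18
87 tz 0.057 f [-8.2 -6.   8.4] 29.43
85 tz 0.05 f [-8.3 -5.4  8. ] 29.68
83 tz 0.036 f [-8.6 -5.4  7.7] 29.93
81 tz 0.096 f [-8.8 -6.5  7.6] 30.18
79 tz 0.125 f [-10.   -6.    8.6] 30.43
tool y+90 79.24474703896675 13.495894797181995 [-0.966  1.509  0.133]
False
```

View pics/w4.png

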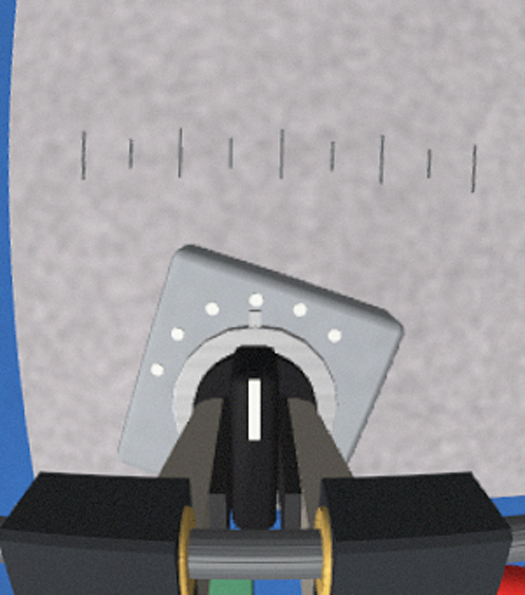

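View pics/sc4.png

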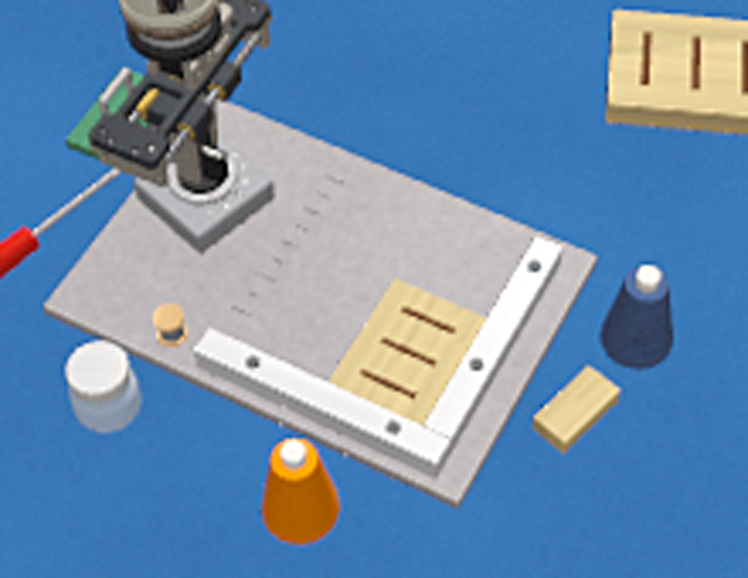

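In the wrist crop the pointer line (255,408) and tab (255,318) point straight at the stop 3 pip (256,300). The scene crop shows the template still home and the bystanders in place, so I'm handing in.

```bash
python3 -c "
from workcell import bot
print(bot.job_done())"
```

```text
the job is handed in; nothing more can be done
None
```

The job is handed in: the template was square and flush in the fence corner, and the knob was held at the third stop, at about 31 s of the 72 s allowed; the verdict was not shown.

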